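# Refill the new spice rack in reverse order

## Robot

A 6-joint arm with a two-finger parallel gripper is mounted at the origin on a cart in front of the work surface, level with it; the furniture and walls round the work are solid. World frame = base frame: x ahead of the robot, y to its left, z up, the work surface at z = 0. Lengths are in m, angles in rad, forces in N, time in s.
With the tool pointing down it reaches from about 0.425 to 0.925 m from the base axis. Payload 12.5 kg.
Tool frame: the origin (TCP) lies on the mounting face of the last link; the fingertips stand 173 mm ahead of it and the grasp point (between the pads) lies 155 mm ahead of it; z points along the fingers, y is the line along which they close (so a half turn about z gives the same grasp; the last joint's range is limited). The gripper opens to 85 mm and grips with 20 to 120 N. Pads are 22 mm wide; open, the fingers measure 114 mm over their backs; the gripper's body (76 mm by 85 mm) begins 54 mm behind the grasp point. The pads swing forward as they close: fully open they stand 13 mm farther back than shut.
Start: joints at [-1.413, 0.491, 1.559, -0, 1.092, -0.106], TCP at [0.163, -0.603, 0.405] pointing down, gripper open.
Joint ranges: [-3.1, 3.1], [-0.84, 2.19], [0.05, 2.79], [-1.13, 4.28], [0.06, 2.93], [-2.69, 2.69]. Speed limits (rad/s): [2.22, 2.22, 2.79, 3.14, 3.14, 3.14].

## Interface

Orientations are given as a 3x3 rotation matrix whose columns are the frame's x, y, z axes.
In Python, from plant import move_to, move_l, move_j, gripper_to, dwell, inverse_kinematics, read_state, read_camera, camera_info, PlanningError, close_job, find_in, outline_of, pinpoint gives the robot as it stands. Calls block until the motion is done:
- move_to(position, orientation): joint-space move of the TCP to a pose.
- move_l(position, orientation=None, v=0.15, f_stop=None): straight line of the TCP; orientation=None keeps the orientation; v is the mean speed in m/s. With f_stop (N) it stops when the force on the tool has changed by that much, and returns True; else False.
- move_j(angles): joint-space move.
- gripper_to(opening): opening from 0.0 (shut) to 1.0 (fully open); the grip force is fixed at half the most; returns when the fingers have stopped.
- dwell(seconds).
- inverse_kinematics(position, orientation): joint angles nearest the present ones, or None.
- read_state(): the state.
- read_camera(name): name is "scene" or "top" or "wrist"; returns the picture (420x560x3 uint8, red, green, blue); there is no depth.
- camera_info(name): a dict with "fovy" (degrees; the focal length in pixels is half the picture's height over the tangent of half this angle, whatever the lens; pixels are square), "cx", "cy" (the principal point, pixels), "R" (3x3) and "t" (3): a world point X has camera coordinates R X + t; the wrist camera has in their place "tool_from_camera" (4x4, takes a point from camera to tool coordinates, whose origin is the TCP and whose axes are the flange's). Camera axes: x right, y down, z forward; pixel columns grow to the right and rows downward; lengths in m; the calibration is good to about 2 mm. A picture is of the moment at which its call begins: read the wrist's pose just before it. camera_info takes no time and is no camera call.
A pose or a line that the arm cannot do raises PlanningError and nothing moves.
- close_job(): hands the job in; it is judged then, once.
Trained networks look in the newest picture that a camera, given by its name, has taken for a name from the list of things; names that differ only in an ending like _2 or _b are one class to them, and where a whole thing is asked for, a point or a joint stands for the part that bears it (a point fixed in the world has none). Each returns a list of dicts, best first, with "confidence" (0 to 1); they miss things now and then, are a little off and sometimes report something else, mostly with a low value. They report only what shows in the picture. A call takes as long as a camera call. They do not tell look-alikes from the thing itself.
- find_in(camera, label): "centre" ([x, y, z] in m, in the coordinates of the camera as it stood for that picture, good to about 4 mm: the middle of the surface that is visible of it).
- outline_of(camera, label): "mask" (420x560 bool, what is visible of it).
- pinpoint(camera, label): "centre" ([x, y, z] in m, in the coordinates of the camera as it stood for that picture, good to about 4 mm: a listed point, or the origin of a listed thing).
The state is a dict: "time": time; "joint_pos": joint angles; "dq": joint speeds; "tau": joint torques, N m; "tcp_pos": TCP position; "ee_rot": TCP orientation; "ft_force": force on the tool from outside, world axes, zero at the start; "wrist_torque": the same for the moment, N m; "gripper_width": opening from 0.0 (shut) to 1.0 (fully open); "grip_force": force on a finger pad.
Only numpy, scipy, OpenCV 4.12 (cv2) and the standard library are available. Lean on these libraries where they do the work, as an engineer would, in place of code of your own. Each camera call takes 0.05 s, during which the arm holds its last target. There are 200 camera calls.

## Task

Move the three spice jars and the steel salt shaker from the dark wooden rack into the light wooden rack, one to a bay, in reverse order: what stands at the left end of the dark rack goes to the right end of the light one, and so on along the row. Set each upright on the floor of its bay, near the middle, without ever knocking one over.

Things in the scene. Friction and masses are not known exactly. Their poses are not given: they have to be found in the camera images.
- old_rack: Dark wooden rack, full at the start, fixed, left or right of the other: low tray 86 mm deep (x), 326 mm long (y), four 74 mm square bays. Origin: centre of underside, on the worktop. Bay centres x = 0, y = -120, -40, 40, 120 mm; +y is the left end seen from the robot (turned at most 12 degrees). Floor 6 mm; front and back walls 14, end walls 20, dividers 12 mm high, walls 6 mm thick.
- new_rack: Light wooden rack, empty at the start: fixed, same shape, sizes and frame as the dark one (bay centres at x = 0, y = -120, -40, 40, 120 mm; +y is the left end seen from the robot; turned at most 12 degrees). Bay floor 6 mm above the origin, which is the centre of its underside on the worktop; no cork discs.
- short_jar: The shortest spice jar: round glass body 42 mm in diameter, 56 mm high, with a pale timber push-in lid 40 mm across on top; 70 mm high in all, pale grains inside; 0.14 kg. Stands upright in one bay of the dark rack at the start. Origin: centre of its underside; z up along its axis.
- pad_short_jar: Cork disc, 68 mm in diameter and 4 mm thick, fixed on the floor of the dark rack's bay in which the short jar stands at the start (its top is 10 mm above the worktop); it never moves, so it shows where that one stood. The four discs look alike. Origin: centre of its underside.
- middle_jar: The middle-sized spice jar: round glass body 47 mm in diameter, 74 mm high, with a pale timber push-in lid 46 mm across on top; 88 mm high in all; 0.15 kg. Stands upright in one bay of the dark rack at the start. Origin: centre of its underside; z up along its axis.
- pad_middle_jar: Cork disc, 68 mm in diameter and 4 mm thick, fixed on the floor of the dark rack's bay in which the middle jar stands at the start (its top is 10 mm above the worktop); it never moves, so it shows where that one stood. The four discs look alike. Origin: centre of its underside.
- tall_jar: The tallest spice jar: round glass body 52 mm in diameter, 91 mm high, with a dark timber push-in lid 50 mm across on top; 105 mm high in all; 0.15 kg. Stands upright in one bay of the dark rack at the start. Origin: centre of its underside; z up along its axis.
- pad_tall_jar: Cork disc, 68 mm in diameter and 4 mm thick, fixed on the floor of the dark rack's bay in which the tall jar stands at the start (its top is 10 mm above the worktop); it never moves, so it shows where that one stood. The four discs look alike. Origin: centre of its underside.
- shaker: Slim salt shaker of plain stainless steel: round body 37 mm in diameter, 75 mm high, with a domed screw top 38 mm across from 76 mm up, pierced by seven small holes; 99 mm high in all; 0.13 kg. Stands upright in one bay of the dark rack at the start. Origin: centre of its underside; z up along its axis.
- pad_shaker: Cork disc, 68 mm in diameter and 4 mm thick, fixed on the floor of the dark rack's bay in which the shaker stands at the start (its top is 10 mm above the worktop); it never moves, so it shows where that one stood. The four discs look alike. Origin: centre of its underside.
Not all that is in view belongs to the job. What is shaped like the middle_jar but orange or purple is not meant. What is shaped like the short_jar but orange or purple is not meant.

How it is judged:
By the outcome, as a careful person would: the job done as asked, in the order asked, and still so for the second after the job is handed in, with the robot touching nothing.
It also fails if it takes over 109 s, if anything falls off the work surface, if the arm or the gripper's body presses on something with over 40 N, if the wrist force passes 120 N, or if a joint passes its speed limit or range.

## Working session

There is one attempt and no reset: what is moved stays moved. The work goes in short steps, each a Python script; the robot and the scene stay as the last script left them, time stands still between calls to the robot, and variables do not carry over. Pictures are saved under pics/ and viewed, at most 14 in all, crops included, and the job is handed in when it is done.

```bash
ls; mkdir -p pics
cat > h.py <<'E'
import numpy as np, cv2
from plant import *
def save(cam,fn,crop=None,scale=1):
    im=read_camera(cam)
    s=im if crop is None else im[crop[1]:crop[3],crop[0]:crop[2]]
    cv2.imwrite('pics/'+fn,cv2.resize(s,None,fx=scale,fy=scale,interpolation=cv2.INTER_CUBIC)[:,:,::-1]); return im
def campose(cam,st=None):
    c=camera_info(cam)
    if 'R' in c: R=np.array(c['R']);t=np.array(c['t']);return R.T,-R.T@t,c
    T=np.array(c['tool_from_camera']);Rt=np.array(st['ee_rot'])
    return Rt@T[:3,:3],Rt@T[:3,3]+np.array(st['tcp_pos']),c
def toworld(cam,p,st=None):
    R,o,_=campose(cam,st); return R@np.array(p)+o
def topix(cam,X,st=None):
    R,o,c=campose(cam,st); f=210/np.tan(np.radians(c['fovy'])/2)
    p=R.T@(np.array(X)-o); return np.array([c['cx']+f*p[0]/p[2],c['cy']+f*p[1]/p[2]])
E
python3 - <<'E'
from h import *
print(read_state()['time'])
for cam in ['scene','top']:
    save(cam,cam+'0.png',scale=1.4)
    print(cam,{k:np.round(v,3).tolist() if not isinstance(v,str) else v for k,v in camera_info(cam).items()})
    for l in ['old_rack','new_rack','short_jar','middle_jar','tall_jar','shaker']:
        for d in pinpoint(cam,l)[:4]:
            w=toworld(cam,d['centre']);print(l,round(d['confidence'],2),np.round(w,3),topix(cam,w).round())
E
```

```text
pics
0.0
scene {'fovy': 44.899, 'cx': 285.448, 'cy': 212.845, 'R': [[-0.852, -0.523, 0.003], [-0.219, 0.352, -0.91], [0.475, -0.776, -0.414]], 't': [0.44, 0.149, 0.958]}
old_rack 0.97 [ 0.48  -0.196 -0.002] [336. 204.]
old_rack 0.57 [ 0.48  -0.233  0.009] [343. 196.]
old_rack 0.33 [0.51  0.24  0.004] [226. 272.]
new_rack 0.68 [0.511 0.241 0.001] [225. 274.]
new_rack 0.61 [ 0.48  -0.23   0.007] [342. 197.]
short_jar 0.89 [ 0.586 -0.151  0.002] [293. 200.]
short_jar 0.64 [ 0.48  -0.231  0.01 ] [342. 196.]
short_jar 0.56 [ 0.604 -0.075  0.004] [272. 208.]
middle_jar 0.97 [ 0.47  -0.315  0.01 ] [359. 186.]
middle_jar 0.8 [ 0.586 -0.248  0.005] [311. 188.]
middle_jar 0.71 [ 0.362 -0.221  0.003] [382. 209.]
tall_jar 0.88 [ 0.474 -0.162  0.014] [333. 204.]
shaker 0.68 [ 0.474 -0.077  0.007] [317. 218.]
top {'fovy': 53.589, 'cx': 272.794, 'cy': 213.469, 'R': [[-0.025, -1.0, 0.012], [-0.995, 0.024, -0.098], [0.098, -0.014, -0.995]], 't': [0.029, 0.482, 0.979]}
old_rack 0.78 [ 0.479 -0.194  0.001] [358. 214.]
old_rack 0.25 [ 0.479 -0.071  0.009] [309. 215.]
new_rack 0.74 [ 0.511  0.241 -0.001] [181. 205.]
short_jar 0.63 [ 0.608 -0.074 -0.003] [307. 164.]
short_jar 0.62 [ 0.481 -0.233  0.008] [374. 212.]
short_jar 0.61 [ 0.475 -0.313  0.009] [407. 214.]
short_jar 0.56 [ 0.589 -0.151  0.   ] [339. 171.]
middle_jar 0.92 [ 0.478 -0.31   0.005] [405. 213.]
middle_jar 0.56 [ 0.59  -0.244  0.002] [376. 169.]
tall_jar 0.66 [ 0.479 -0.157  0.006] [343. 214.]
shaker 0.65 [ 0.48  -0.072  0.006] [309. 215.]
```

View pics/scene0.png

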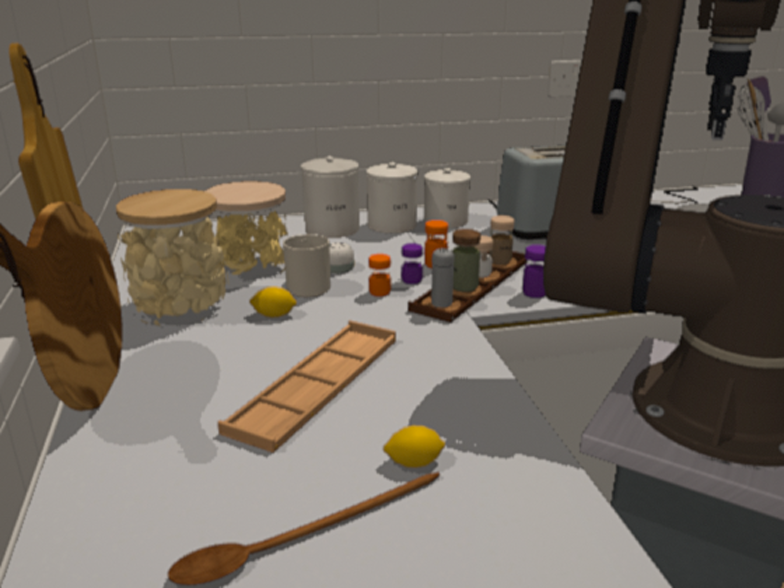

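View pics/top0.png

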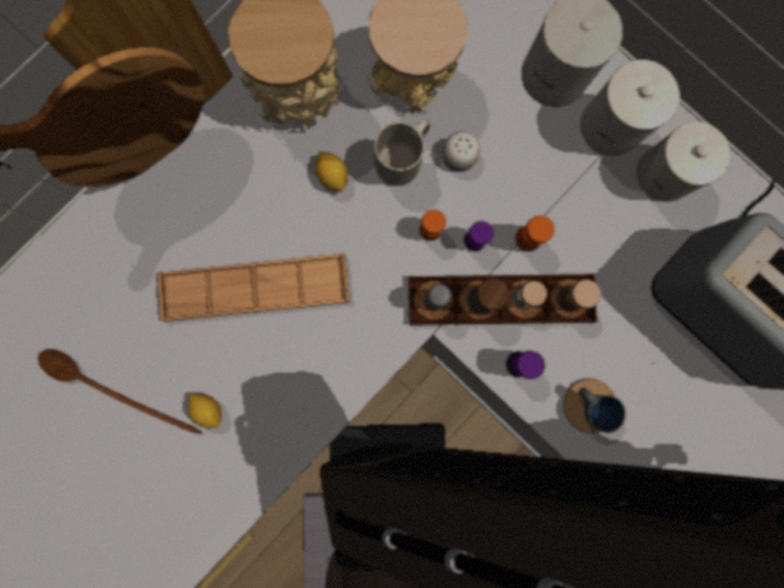

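The dark rack from left to right (640×420-ish top view) reads: shaker (309,213 px native), tall jar with dark lid (343,213), short jar with pale lid (375,211), and middle jar with pale lid (410,211). The orange and purple copies stand outside the rack at (309,160), (342,168), (382,167) and (376,260). The light rack is empty, centred at about (181,205). I'll get the rack yaws and then take a closer look.

```bash
cat >> h.py <<'E'
def ray(cam,uv,z,st=None):
    R,o,c=campose(cam,st); f=210/np.tan(np.radians(c['fovy'])/2)
    d=R@np.array([(uv[0]-c['cx'])/f,(uv[1]-c['cy'])/f,1]); return o+d*(z-o[2])/d[2]
def rot(yaw,s=1):  # tool z down, tool y along s*rack x
    y=s*np.array([np.cos(yaw),np.sin(yaw),0]); z=np.array([0,0,-1.]); return np.column_stack([np.cross(y,z),y,z])
def rackfit(cam,label,near,st=None,z=.014):
    for d in outline_of(cam,label):
        v,u=np.nonzero(d['mask'])
        w=np.array([ray(cam,p,z,st)[:2] for p in zip(u,v)])
        (c,s,a)=cv2.minAreaRect((w*1000).astype(np.float32))
        if np.hypot(c[0]/1000-near[0],c[1]/1000-near[1])<.05:
            b=cv2.boxPoints((c,s,a)); e=max([b[1]-b[0],b[2]-b[1]],key=np.linalg.norm); e=e*np.sign(e[1])
            print(cam,label,round(d['confidence'],2),np.round(c,1),np.round(s,1),'yaw deg',np.degrees(np.arctan2(-e[0],e[1])).round(2))
E
python3 - <<'E'
from h import *
im=save('top','crop_top.png',(270,140,450,280),4)
rackfit('top','new_rack',(.511,.241)); rackfit('top','old_rack',(.48,-.195))
im=read_camera('scene'); rackfit('scene','new_rack',(.511,.241)); rackfit('scene','old_rack',(.48,-.195))
for s in (1,-1):
    for p in [(.48,-.195,.42),(.477,-.0745,.22),(.474,-.3125,.22),(.52,.12,.22),(.50,.36,.22)]:
        q=inverse_kinematics(p,rot(.08 if p[1]>0 else 0.02,s)); print(s,p,None if q is None else np.round(q,2))
E
```

```text
Traceback (most recent call last):
  File "h.py", line 25, in rackfit
    w=np.array([ray(cam,p,z,st)[:2] for p in zip(u,v)])
                ~~~^^^^^^^^^^^^
  File "h.py", line 18, in ray
    R,o,c=campose(cam,st); f=210/np.tan(np.radians(c['fovy'])/2)
          ~~~~~~~^^^^^^^^
  File "h.py", line 8, in campose
    c=camera_info(cam)
ValueError: time passes only in moves, steps and waits
```

View pics/crop_top.png

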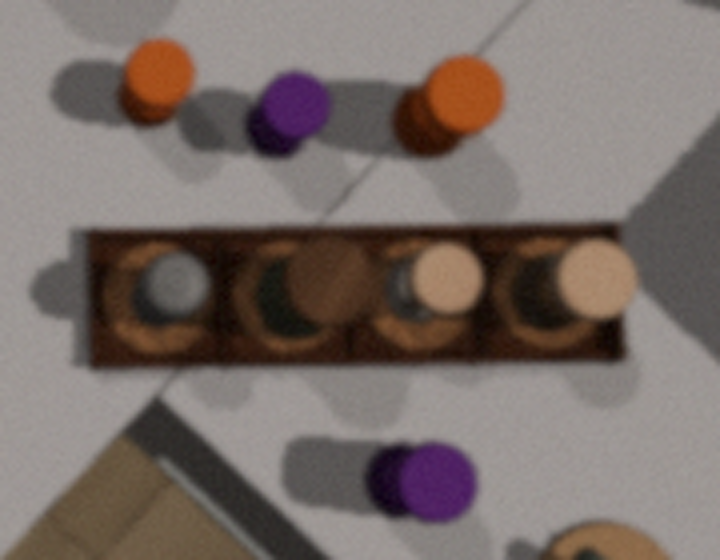

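The crop shows all four items standing on cork discs in the dark rack: shaker (178,285), dark-lid tall jar (330,280), small pale-lid short jar (447,277) and larger pale-lid middle jar (597,278). The orange and purple copies are outside it. The error came from calling camera_info too often, so I'll cache it.

```bash
sed -i 's/^from plant import \*/from plant import *\nCI={n:camera_info(n) for n in ("scene","top","wrist")}/; s/c=camera_info(cam)/c=CI[cam]/' h.py
python3 - <<'E'
from h import *
read_camera('top')
rackfit('top','new_rack',(.511,.241)); rackfit('top','old_rack',(.48,-.195))
im=read_camera('scene'); rackfit('scene','new_rack',(.511,.241)); rackfit('scene','old_rack',(.48,-.195))
for s in (1,-1):
    for p in [(.48,-.195,.42),(.477,-.0745,.22),(.474,-.3125,.22),(.52,.12,.22),(.50,.36,.22),(.49,.0,.40)]:
        q=inverse_kinematics(p,rot(.08 if p[1]>0 else 0.02,s)); print(s,p,None if q is None else np.round(q,2))
E
```

```text
top new_rack 0.63 [511.  240.6] [ 89.6 327.7] yaw deg 4.54
top old_rack 0.95 [ 479.8 -192.1] [328.3  89.3] yaw deg -0.81
scene new_rack 0.74 [507.6 237.1] [101.7 353.5] yaw deg 4.56
scene old_rack 0.8 [ 475.5 -193.3] [364.1 103.2] yaw deg -0.86
1 (0.48, -0.195, 0.42) [-0.51  0.32  1.8  -0.    1.02 -0.53]
1 (0.477, -0.0745, 0.22) [-0.29  0.59  2.07 -0.    0.49 -0.31]
1 (0.474, -0.3125, 0.22) [-0.7   0.66  1.86 -0.    0.62 -0.72]
1 (0.52, 0.12, 0.22) [ 0.1   0.63  1.95 -0.    0.57  0.02]
1 (0.5, 0.36, 0.22) [ 0.52  0.71  1.74 -0.    0.7   0.44]
1 (0.49, 0.0, 0.4) [-0.13  0.31  1.89 -0.    0.95 -0.15]
-1 (0.48, -0.195, 0.42) [-0.51  0.32  1.8  -0.    1.02  2.61]
-1 (0.477, -0.0745, 0.22) None
-1 (0.474, -0.3125, 0.22) [-0.7   0.66  1.86 -0.    0.62  2.42]
-1 (0.52, 0.12, 0.22) None
-1 (0.5, 0.36, 0.22) None
-1 (0.49, 0.0, 0.4) None
```

Run:
```python
from h import *
move_l([.14,-.5,.48],v=.4)
move_to([.46,-.192,.45],rot(np.radians(-.8)))
st=read_state(); print(st['time'],st['ft_force'])
save('wrist','w1.png',scale=1.4)
for l in ['old_rack','short_jar','middle_jar','tall_jar','shaker','pad_shaker','pad_tall_jar']:
    for d in pinpoint('wrist',l)[:4]:
        w=toworld('wrist',d['centre'],st);print(l,round(d['confidence'],2),np.round(w,3),topix('wrist',w,st).round())
rackfit('wrist','old_rack',(.48,-.193),st)
```

```text
3.2083 [-1.15498838  0.32795386  0.0400382 ]
old_rack 0.64 [ 0.477 -0.193 -0.002] [295. 171.]
short_jar 0.84 [ 0.483 -0.237  0.011] [300. 206.]
short_jar 0.7 [ 0.61  -0.07  -0.001] [407.  66.]
short_jar 0.68 [ 0.475 -0.315  0.007] [294. 260.]
short_jar 0.65 [ 0.581 -0.151  0.001] [378. 137.]
middle_jar 0.78 [ 0.365 -0.219 -0.001] [210. 192.]
middle_jar 0.75 [ 0.473 -0.314  0.006] [292. 259.]
middle_jar 0.68 [ 0.585 -0.244  0.003] [376. 209.]
tall_jar 0.77 [ 0.477 -0.155  0.01 ] [295. 142.]
tall_jar 0.74 [ 0.479 -0.236  0.004] [297. 204.]
shaker 0.75 [ 0.483 -0.076  0.012] [300.  72.]
shaker 0.47 [ 0.481 -0.192 -0.002] [298. 170.]
pad_shaker 0.92 [ 0.482 -0.075  0.005] [299.  72.]
wrist old_rack 0.9 [ 478.9 -194.2] [328.1  87.3] yaw deg -0.77
```

View pics/w1.png

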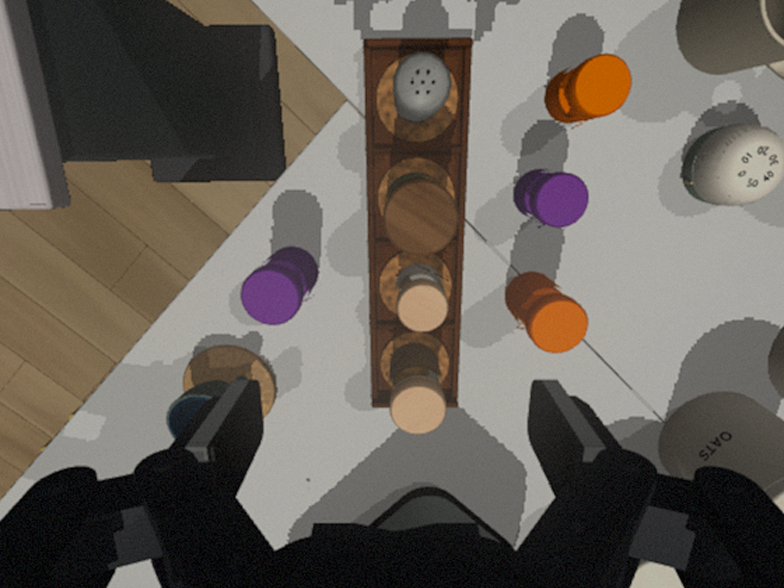

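All four items are upright, with lid or top centres in w1.png at shaker (424,80), tall (421,215), short (422,304) and middle (417,405). I'll cross-check these centres, then move the shaker.

```bash
cat >> h.py <<'E'
NR=np.array([.511,.2408]); NY=np.radians(4.55); OY=np.radians(-.8)
G=dict(shaker=.052,tall_jar=.062,short_jar=.036,middle_jar=.045)
def bay(y): return NR+y*np.array([-np.sin(NY),np.cos(NY)])
def transfer(n,src,y):
    g=G[n]; zt=.155+.010+g; zs=.155+.16+g; Ro,Rn=rot(OY),rot(NY); d=bay(y)
    move_to([*src,zs],Ro); gripper_to(1.0)
    print(n,'down contact',move_l([*src,zt],v=.15,f_stop=8)); gripper_to(0.0)
    s=read_state(); print('width mm',s['gripper_width']*85,'F',s['grip_force'],'dz',s['tcp_pos'][2]-zt)
    move_l([*src,zs],v=.2); s=read_state(); print('lifted',s['gripper_width']*85,s['grip_force'],s['ft_force'])
    if s['grip_force']<5: raise SystemExit('lost')
    move_to([*d,zs],Rn)
    move_l([*d,zt+.008],v=.2)
    c=move_l([*d,zt-.006],v=.02,f_stop=5); s=read_state(); print('placed contact',c,'z off',s['tcp_pos'][2]-(zt-.004))
    gripper_to(1.0); move_l([*d,zs],v=.2); s=read_state(); print('t',s['time'],s['ft_force'])
E
python3 - <<'E'
from h import *
st=read_state()
for n,uv,z in [('shaker',(424,78),.109),('tall',(421,216),.115),('short',(422,304),.08),('middle',(417,406),.098)]:
    print(n,'wrist',ray('wrist',np.array(uv)/1.4,z,st).round(4))
for n,uv,z in [('shaker',(178,285),.106),('tall',(331,280),.115),('short',(447,278),.08),('middle',(597,279),.098)]:
    print(n,'top',ray('top',np.array(uv)/4+[270,140],z).round(4))
transfer('shaker',(.479,-.075),-.120)
E
```

```text
shaker wrist [ 0.4799 -0.0724  0.109 ]
tall wrist [ 0.4779 -0.1561  0.115 ]
short wrist [ 0.4808 -0.2288  0.08  ]
middle wrist [ 0.4761 -0.3081  0.098 ]
shaker top [ 0.4775 -0.0746  0.106 ]
tall top [ 0.4773 -0.1577  0.115 ]
short top [ 0.4804 -0.2314  0.08  ]
middle top [ 0.476  -0.3107  0.098 ]
shaker down contact False
width mm 35.52979717699976 F 59.23135313581952 dz 0.0004948768023662342
lifted 35.69965150643576 59.85760654992191 [-0.88714075 -0.45065669 -1.78331361]
placed contact True z off 0.0005282922546779312
t 10.7833 [ 0.28322744 -0.54052915 -0.50906383]
```

Run:
```python
from h import *
move_to([.49,.2,.45],rot(NY)); st=read_state()
save('wrist','w2.png',scale=1.4)
for l in ['new_rack','shaker']:
    for d in pinpoint('wrist',l)[:3]:
        w=toworld('wrist',d['centre'],st);print(l,round(d['confidence'],2),np.round(w,3),topix('wrist',w,st).round())
rackfit('wrist','new_rack',(.511,.241),st); print(bay(-.12),st['time'])
```

```text
shaker 0.62 [0.519 0.121 0.01 ] [299. 233.]
wrist new_rack 0.73 [510.9 231.5] [ 87.2 316.2] yaw deg 4.45
[0.52051948 0.12117818] 11.325
```

View pics/w2.png

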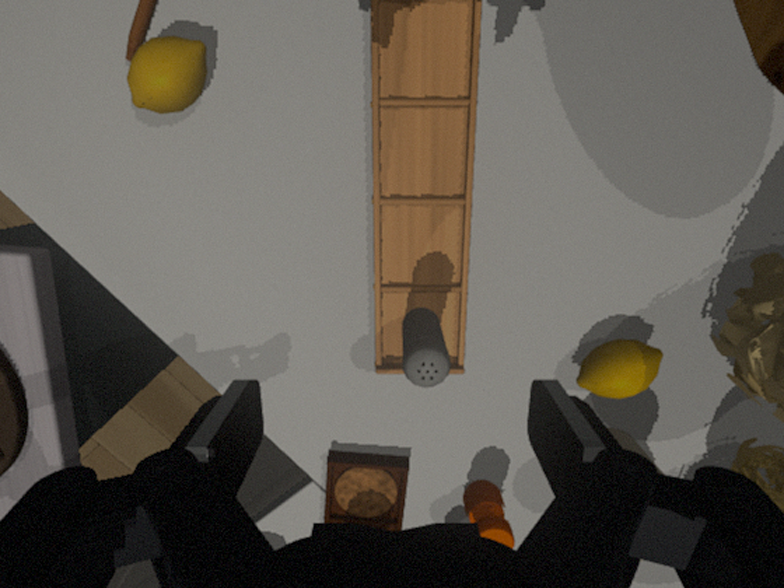

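The shaker stands upright near the middle of the right-end bay, with its base around (424,325). I'll move the other three now.

Run:
```python
from h import *
transfer('tall_jar',(.4772,-.157),-.040)
transfer('short_jar',(.4805,-.232),.040)
transfer('middle_jar',(.4755,-.3115),.120)
move_to([.46,.2,.5],rot(NY)); st=read_state()
save('wrist','w3.png',scale=1.4); 
for l,y in [('shaker',-.12),('tall_jar',-.04),('short_jar',.04),('middle_jar',.12)]:
    for d in pinpoint('wrist',l)[:2]: print(l,round(d['confidence'],2),toworld('wrist',d['centre'],st).round(3),bay(y).round(3))
save('scene','s3.png',scale=1.4)
```

```text
tall_jar down contact False
width mm 49.28708065334003 F 54.94529545772821 dz 0.0008355011286894365
lifted 49.077788686742274 55.353092048317194 [-0.36224459  0.54653515 -1.65038883]
placed contact True z off 0.0008442190731502153
t 19.7417 [-0.5892583   0.19891021 -0.42871444]
short_jar down contact False
width mm 39.979094194778746 F 60.045806667767465 dz 0.0007258567469957122
lifted 39.72586607506474 60.52637582179159 [-0.01522049  0.4582318  -1.53080234]
placed contact True z off 0.00072502556219739
t 28.825 [-0.12810121 -1.4649234  -0.41890437]
middle_jar down contact False
width mm 44.921129695366105 F 60.21193807013333 dz 0.00080384450935711
lifted 44.96158518762002 60.543547089910135 [-0.24465458 -0.64334264 -1.62704915]
placed contact True z off 0.0008079691509634834
t 38.8917 [ 0.18118781 -0.16185658 -1.15390732]
shaker 0.74 [0.522 0.12  0.009] [0.521 0.121]
tall_jar 0.63 [0.514 0.203 0.007] [0.514 0.201]
short_jar 0.86 [ 0.579 -0.152  0.002] [0.508 0.281]
short_jar 0.84 [ 0.609 -0.073 -0.003] [0.508 0.281]
middle_jar 0.86 [0.501 0.356 0.003] [0.501 0.36 ]
middle_jar 0.54 [ 0.366 -0.219 -0.001] [0.501 0.36 ]
```

View pics/s3.png

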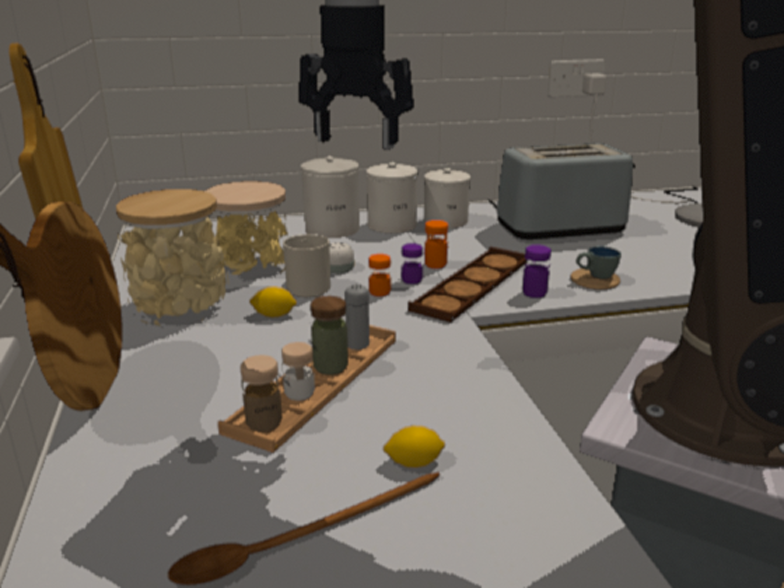

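View pics/w3.png

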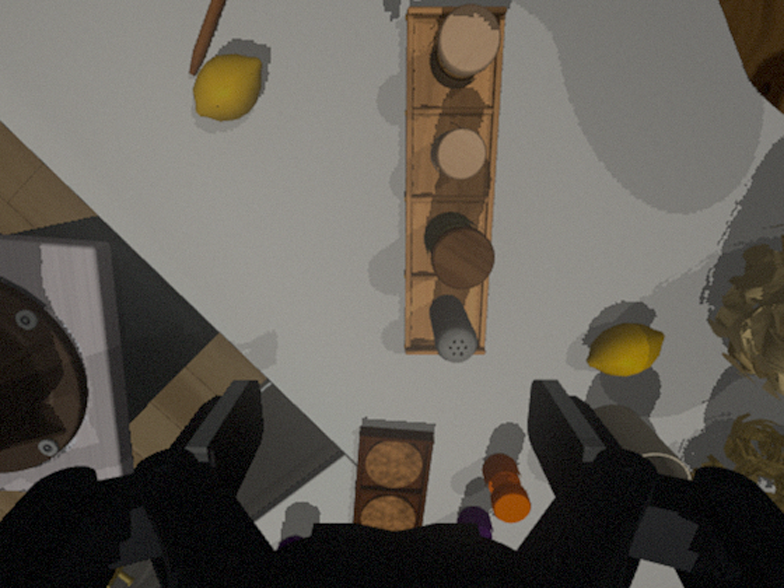

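The light rack now holds, left to right (top to bottom in w3.png): middle jar (467,42), short jar (461,153), tall jar (462,257) and shaker (457,345). All are upright and centred in their bays, the dark rack is empty, and the gripper is clear.

```bash
python3 -c "
from h import *
print(close_job(), read_state()['time'])"
```

```text
the job is handed in; nothing more can be done
the job is handed in; nothing more can be done
```

The three jars and the shaker now stand upright in the light rack in reverse order (left to right: middle jar, short jar, tall jar, shaker), and I handed the job in at about 40 s of the 109 s allowed.

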